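Zero the ring gauge on its master ring

ROBOT

A 7-joint arm with a two-finger parallel gripper is mounted at the origin on a cart in front of the work surface, level with it; the furniture and walls round the work are solid. World frame = base frame: x ahead of the robot, y to its left, z up, the work surface at z = 0. Lengths are in m, angles in rad, forces in N, time in s.
With the tool pointing down it reaches from about 0.4 to 0.85 m from the base axis. Payload 10.4 kg.
Tool frame: the origin (TCP) lies midway between the tips of the shut fingers; the grasp point (between the pads) lies 19 mm behind it (manip.grasp_offset is the z of the grasp point in the tool frame, in m); z points along the fingers, y is the direction in which the jaws open and shut (so a half turn about z gives the same grasp; the last joint's range is limited). The gripper opens to 87 mm and grips with 3 to 60 N. Pads are 19 mm wide; open, the fingers measure 117 mm over their backs; the gripper's body (75 mm by 190 mm) begins 51 mm behind the grasp point.
Start: joints at [-1.189, 0.332, -0.065, 1.46, 0.022, 1.35, -0.088], TCP at [0.246, 0.575, 0.199] pointing down, gripper open.
Joint ranges: [-2.6, 2.6], [-0.5, 2.12], [-1.47, 1.34], [0.16, 2.42], [-1.27, 4.41], [0.06, 2.06], [-2.6, 2.6]. Speed limits (rad/s): [2.22, 2.22, 2.79, 2.79, 3.14, 3.14, 3.14].

INTERFACE

Orientations are given as a unit quaternion [w, x, y, z].
In Python, from rig import manip, optics, close_job, nets gives the robot as it stands.
- The arm moves only by the shell command python3 -m creep 'ROWS' [OPENING] [FORCE]. ROWS is a JSON object of lists of equal length, an entry for each row: "delta_pos": the shift along the tool's x, y, z in mm, a list of three; "turn": the turn about the tool's z in rad. A call has 1 to 5 rows; each row shifts and turns the commanded pose from where the row before left it, along the tool's axes as they then stand; what a row does not reach is not made up. A row lasts 1/10 s, in which the tool goes at most 50 mm and 8.59 degrees, less where a joint would pass 70% of its speed; a pose out of reach is approached as far as the arm can. A call is refused whole if a number of a shift passes 50 or a number of a turn 0.15, either way. A call with a gripper value outside its range is refused whole. OPENING is the closure, from 0 (fully open) to 1 (shut), set as the call begins (- or left out, the last holds). The fingers move at their own pace and stop on an object; FORCE is the grip in N (left out, the last holds). Time passes only in rows, so rows that do not move let the fingers close. It gives the time, the measured TCP pose, the force and the opening at its end, in the units of the state.
- manip.read_state(): the state, without advancing time (a new reading comes with each control period).
- optics.snapshot(name): name is "scene" or "side" or "wrist"; returns the picture (420x560x3 uint8, red, green, blue); there is no depth.
- optics.get_calibration(name): a dict with "intrinsics" (3x3 intrinsics, pixels), "k1" (the pictures are not rectified: a ray, as slopes to the right and down, at radius r is drawn at 1 + k1 r^2 times it, then the intrinsics apply), "xyz" and "attitude" of the camera in the world. Camera axes: x right, y down, z forward; pixel columns grow to the right and rows downward; lengths in m; the calibration is good to about 2 mm. A picture is of the moment at which its call begins: read the wrist's pose just before it. get_calibration takes no time and is no camera call; for the wrist camera it gives the pose at the moment of the call.
- close_job(): hands the job in, once; it reports no verdict.
Trained networks look in the newest picture that a camera, given by its name, has taken for a name from the list of things; names that differ only in an ending like _2 or _b are one class to them, and where a whole thing is asked for, a point or a joint stands for the part that bears it (a point fixed in the world has none). Each returns a list of dicts, best first, with "conf" (0 to 1); they miss things now and then, are a little off and sometimes report something else, mostly with a low value. They report only what shows in the picture. A call takes as long as a camera call. They do not tell look-alikes from the thing itself.
- nets.recognise(camera, target): "extent" ([left, top, right, bottom] in pixels, round what is visible of it).
- nets.tip_of(camera, target): "at" ([row, column] in pixels: a listed point, or the origin of a listed thing).
The state is a dict: "time_s": time; "joint_pos": joint angles; "qvel": joint speeds; "joint_torque": joint torques, N m; "ee_pos": TCP position; "tcp_rot": TCP orientation; "contact_force": force on the tool from outside, world axes, zero at the start; "ft_torque": the same for the moment, N m; "opening": opening from 0.0 (shut) to 1.0 (fully open).
Only numpy, scipy, OpenCV 4.12 (cv2) and the standard library are available. Lean on these libraries where they do the work, as an engineer would, in place of code of your own. Each camera call takes 0.05 s, during which the arm holds its last target.

TASK

Set the bench ring gauge to zero: with closed fingertips slide the master ring that lies on the gauge's steel anvil, under the measuring probe, until it sits home against both faces of the V-stop. Then reach a fingertip into the deep well of the readout box, press the zero key all the way down and keep it down for two seconds, then let it go and leave the ring where it sits. Do not pick the ring up or tip it, do not press the key before the ring is home, and leave the loose rings and the micrometer round the gauge where they lie.

Things in the scene. Friction and masses are not known exactly. Their poses are not given: they have to be found in the camera images.
- gauge: Bench ring gauge, fixed to the table; grey base 160 x 222 x 20 mm. Origin at the centre of its underside; x away from the operator, y left, z up. Left half: flat dark steel anvil, x -75..+23, y 6..98 mm, top at z = 24 mm, with V-stop and probe bracket at its far end. Right half: readout box, lid at z = 64 mm over x -62..+16, y -106..-16; behind it a display hood, x 16..68, up to z = 97 mm
- master_ring: Master ring: loose bearing ring, steel, outside diameter 29 mm, bore about 18 mm, 10 mm high, about 28 g, lightly oiled so that it slips, lying flat on the gauge's anvil in front (-x side) of the V-stop; origin at the centre of its underside
- ring_seat (a point): Point on the anvil's surface (24 mm above the table) where the ring's origin lies when the ring touches both faces of the V-stop; axes as the gauge's. The V: two polished slippery jaws 10 mm high at 90 degrees, opening to -x, mouth 54 mm wide and 6 mm on the -x side of this point. A ring pushed along +x centres itself in it
- probe (a joint): Height of the spring-loaded probe, m: 0 hanging free, its ball-ended steel tip (13 mm across) 7 mm above the anvil, 11.5 mm to the +x side of ring_seat; the ring sliding home lifts it to about 0.002, against about 1 N. Its bracket stands on the +x side of ring_seat, from 2 mm beyond it, underside 26 mm and top 56 mm above the anvil
- well_mouth (a point): Centre of the mouth of the key well, level with the lid of the readout box (64 mm above the table); axes as the gauge's. The well is a black pocket with upright walls, clear opening 32 mm along x by 56 mm along y (two closed fingers fit with the line through them along the gauge's y), 26 mm deep to its floor
- key_top (a point): Centre of the top of the zero key, a grey 18 x 26 mm (x by y) key standing in the middle of the well, 18 mm below its mouth and 8 mm above its floor when free; moves down with the key
- zero_key (a joint): Travel of the zero key, m: 0 free, 0.005 fully down; springs back by itself; starts to give at 1.5 N, fully down takes 4 N
- spare_ring_1: Loose bearing ring of 29 x 10 mm on the table behind the gauge; origin at the centre of its underside; leave alone
- spare_ring_2: Another such ring next to it; leave alone
- micrometer: Micrometer, 61 x 130 x 16 mm, lying flat on the table to the right of the gauge; origin at the centre of its underside; leave alone
Mind the look-alikes: they are no part of the job. What is shaped like the master_ring but blue is not meant.

How it is judged:
By the outcome, as a careful person would: the job done as asked, in the order asked, and still so for the second after the job is handed in, with the robot touching nothing.
It also fails if it takes over 48 s, if anything falls off the work surface, if the arm or the gripper's body presses on something with over 40 N, if the wrist force passes 120 N, or if a joint passes its speed limit or range.

## Working session

There is one attempt and no reset: what is moved stays moved. The work goes in short steps, Python scripts to look and compute and a shell command to move; the robot and the scene stay as the last step left them, time stands still between calls to the robot, and variables do not carry over. Pictures are saved under pics/ and viewed, and the job is handed in when it is done.

```bash
ls; mkdir -p pics; python3 - <<'E'
from rig import manip, optics, nets
import cv2
print(manip.read_state())
for n in ["scene","side","wrist"]:
    im=optics.snapshot(n); cv2.imwrite(f"pics/a_{n}.png",im[:,:,::-1])
    print(n,optics.get_calibration(n))
    for t in ["gauge","master_ring"]:
        print(t,[(d['conf'],d['extent']) for d in nets.recognise(n,t)][:5])
    for t in ["gauge","master_ring","ring_seat","well_mouth","key_top"]:
        print(t,[(d['conf'],d['at']) for d in nets.tip_of(n,t)][:5])
print(manip.read_state()['time_s'])
E
```

```text
pics
{'time_s': 0.0, 'joint_pos': array([-1.18858904,  0.33286255, -0.064711  ,  1.46093498,  0.02159626,
        1.34989662, -0.0885193 ]), 'qvel': array([ 0.00013154, -0.00151396,  0.00086231,  0.00062608, -0.00040506,
        0.00016871,  0.00024059]), 'joint_torque': array([-1.73643716e-04, -6.23262691e+01,  2.43955327e-02, -3.89893842e+01,
       -6.13750750e-02,  3.98726016e-02,  1.40247043e-04]), 'ee_pos': array([0.24598615, 0.57410362, 0.19866284]), 'tcp_rot': array([-1.12778764e-04,  2.01018987e-01,  9.79587093e-01, -6.93937623e-04]), 'contact_force': array([ 0.18687332, -1.01943414,  0.31123801]), 'ft_torque': array([ 0.03256288,  0.01346217, -0.01565067]), 'opening': 1.000181470612696}
scene {'intrinsics': array([[540.47439259,   0.        , 278.52625847],
       [  0.        , 540.47439259, 208.89282285],
       [  0.        ,   0.        ,   1.        ]]), 'k1': 0.059913319262623985, 'xyz': array([0.01802846, 0.21798027, 0.62836144]), 'attitude': array([ 0.18895726, -0.41263526,  0.81067689, -0.36990576])}
gauge [(0.63, [208.7, 155.8, 368.8, 287.4])]
master_ring [(0.71, 
[... 860 characters left out ...]
2.7, 214.6, 257.5, 229.4]), (0.59, [208.8, 250.4, 220.6, 263.9])]
gauge [(0.85, [236.1, 274.4])]
master_ring [(0.68, [244.3, 196.7]), (0.58, [260.0, 215.7]), (0.5, [223.5, 196.8]), (0.44, [222.6, 250.4])]
ring_seat [(0.6, [214.4, 268.2])]
well_mouth []
key_top [(0.61, [242.2, 273.3])]
wrist {'intrinsics': array([[311.85686406,   0.        , 278.74541958],
       [  0.        , 311.85686406, 204.8059577 ],
       [  0.        ,   0.        ,   1.        ]]), 'k1': -0.05102492434612656, 'xyz': array([0.18017206, 0.60251495, 0.3834781 ]), 'attitude': array([0.1095201 , 0.82781341, 0.54547198, 0.07204592])}
gauge []
master_ring []
gauge []
master_ring []
ring_seat []
well_mouth []
key_top []
1.2
```

View pictures.

View pics/a_scene.png

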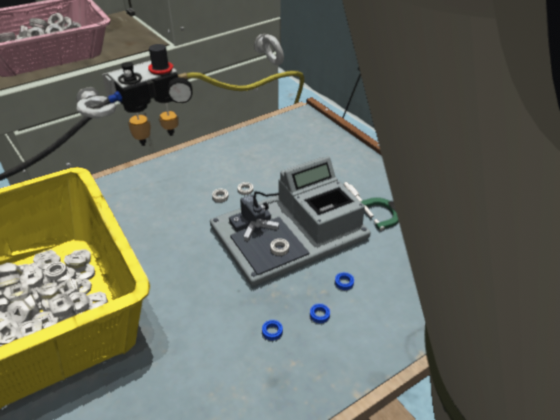

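View pics/a_side.png

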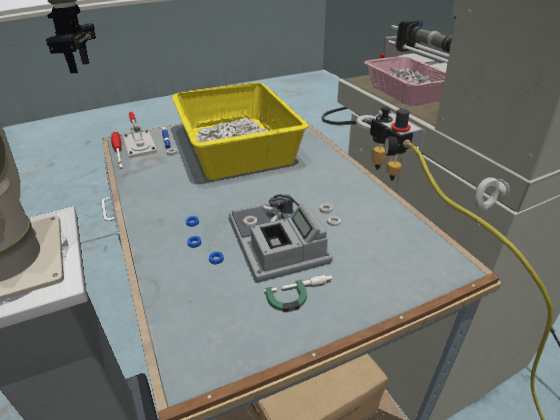

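View pics/a_wrist.png

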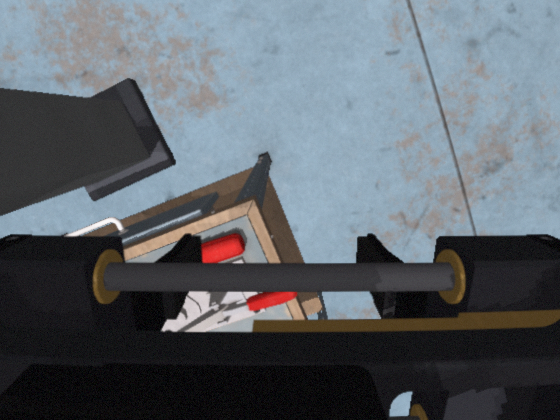

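```bash
cat > h.py <<'E'
import numpy as np, cv2
from scipy.spatial.transform import Rotation as R
from scipy.optimize import least_squares
def rot(q): return R.from_quat([q[1],q[2],q[3],q[0]])
def proj(c,P):
    P=np.atleast_2d(P); p=rot(c['attitude']).inv().apply(P-c['xyz']); s=p[:,:2]/p[:,2:]
    r2=(s**2).sum(1,keepdims=True); s=s*(1+c['k1']*r2); K=c['intrinsics']
    return np.c_[s[:,0]*K[0,0]+K[0,2], s[:,1]*K[1,1]+K[1,2]]
def back(c,uv,z):
    K=c['intrinsics']; uv=np.array(uv,float)
    d=np.array([(uv[0]-K[0,2])/K[0,0],(uv[1]-K[1,2])/K[1,1]]); s=d.copy()
    for _ in range(20): s=d/(1+c['k1']*(s@s))
    v=rot(c['attitude']).apply([s[0],s[1],1]); return c['xyz']+v*(z-c['xyz'][2])/v[2]
def crop(src,dst,x0,y0,x1,y1,f):
    im=cv2.imread(src)[y0:y1,x0:x1]; cv2.imwrite(dst,cv2.resize(im,None,fx=f,fy=f,interpolation=cv2.INTER_CUBIC))
E
python3 -c "
from h import *
crop('pics/a_scene.png','pics/c_scene.png',200,150,400,300,4)
crop('pics/a_side.png','pics/c_side.png',220,180,350,280,6)"
```

```text
(no output)
```

View pics/c_scene.png

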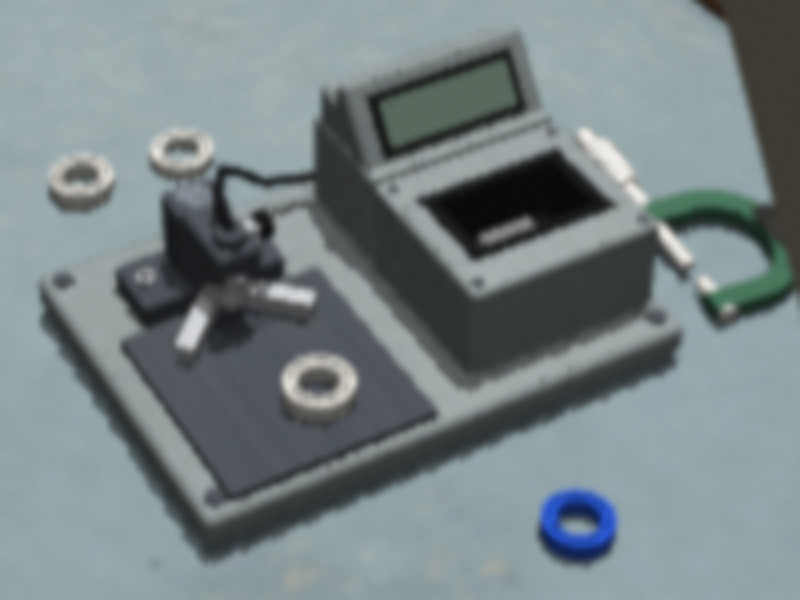

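View pics/c_side.png

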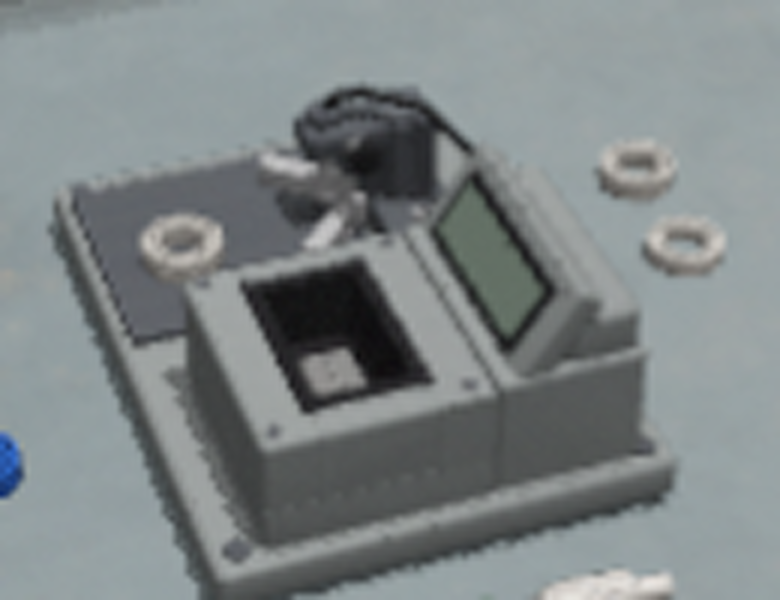

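```bash
cat > fit.py <<'E'
from h import *
from rig import optics,nets,manip
S=optics.get_calibration('scene'); D=optics.get_calibration('side')
sc=[((-75,98,24),(223,497)),((-75,6,24),(437,412)),((23,98,24),(124,347)),((23,6,24),(318,265)),
((-62,-16,64),(472,295)),((-62,-106,64),(655,230)),((16,-16,64),(372,178)),((-80,111,20),(207,522)),((-80,-111,20),(680,332)),((80,111,20),(42,283))]
sd=[((-75,98,24),(75,190)),((-75,6,24),(135,342)),((-62,-16,64),(190,285)),((-62,-106,64),(263,447)),((16,-106,64),(497,388)),((16,-16,64),(408,230)),((-80,-111,20),(215,580)),((80,-111,20),(672,462)),((-80,111,20),(60,195))]
A=np.array([a for a,_ in sc])/1000.; UA=np.array([u for _,u in sc])/4+[200,150]-.375
B=np.array([a for a,_ in sd])/1000.; UB=np.array([u for _,u in sd])/6+[220,180]-.42
def T(p,X):
    c,s=np.cos(p[2]),np.sin(p[2]); X=np.atleast_2d(X)
    return np.c_[p[0]+c*X[:,0]-s*X[:,1],p[1]+s*X[:,0]+c*X[:,1],X[:,2]]
def fit(a,b):
    def f(p):
        r=[]
        if a: r.append((proj(S,T(p,A))-UA).ravel())
        if b: r.append((proj(D,T(p,B))-UB).ravel())
        return np.concatenate(r)
    return least_squares(f,[.5,.1,0],loss='soft_l1')
E
python3 - <<'E'
from fit import *
for a,b in [(1,1),(1,0),(0,1)]:
    o=fit(a,b); print(o.x,np.round(o.fun.reshape(-1,2),1).tolist())
p=fit(1,1).x
ring1=back(S,[200+319/4-.4,150+381/4-.4],.034); ring2=back(D,[220+182/6-.4,180+240/6-.4],.034)
print(ring1,ring2)
c,s=np.cos(p[2]),np.sin(p[2]); Rt=np.array([[c,s],[-s,c]])
for r in (ring1,ring2): print('ring in gauge',Rt@(r[:2]-p[:2]))
for n,C,uv,z in [('well',S,(331,201),.064),('key',D,(273.3,242.2),.046),('seat',S,(261.3,232.8),.024),('seat',D,(268.2,214.4),.024)]:
    w=back(C,uv,z); print(n,w,Rt@(w[:2]-p[:2]))
# from crops
w=[back(S,(200+u/4-.4,150+v/4-.4),.064) for u,v in [(420,200),(562,150),(614,207),(474,260)]]
print('well S',[ (Rt@(x[:2]-p[:2])).round(4).tolist() for x in w])
w=[back(D,(220+u/6-.4,180+v/6-.4),.064) for u,v in [(243,285),(305,412),(435,380),(362,260)]]
print('well D',[ (Rt@(x[:2]-p[:2])).round(4).tolist() for x in w])
w=[back(S,(200+u/4-.4,150+v/4-.4),.034) for u,v in [(185,355),(315,300),(215,285),(272,285)]]
print('jaws S',[ (Rt@(x[:2]-p[:2])).round(4).tolist() for x in w])
w=[back(D,(220+u/6-.4,180+v/6-.4),.034) for u,v in [(262,158),(305,245),(355,208)]]
print('jaws D',[ (Rt@(x[:2]-p[:2])).round(4).tolist() for x in w])
E
```

```text
[ 0.54662264 -0.1851815  -0.11323389] [[1.6, -1.2], [0.1, -1.5], [-1.9, -2.8], [-1.0, -0.9], [-0.1, -0.7], [1.4, -3.1], [-0.8, 0.7], [-0.5, -0.2], [1.4, -3.0], [-2.8, -2.7], [-1.9, 0.8], [-1.3, -0.1], [-2.5, -0.9], [-1.0, 0.7], [-0.3, 0.8], [-2.1, 0.1], [-0.6, -0.0], [1.0, -0.4], [-2.8, -1.3]]
[ 0.54366848 -0.18409848 -0.12722101] [[1.0, 0.0], [0.1, 0.1], [-1.7, -2.1], [-0.3, 0.2], [0.1, 0.9], [2.2, -1.2], [-0.0, 1.9], [-1.2, 0.9], [2.2, -0.9], [-2.3, -2.3]]
[ 0.54965497 -0.18661116 -0.12910951] [[0.1, 0.4], [0.2, -0.5], [-1.1, -1.2], [-0.2, 0.5], [0.7, 1.1], [-0.6, 0.1], [0.1, -0.3], [2.1, 0.2], [-0.7, -1.8]]
[ 0.50311596 -0.13548725  0.034     ] [ 0.50763429 -0.13794608  0.034     ]
ring in gauge [-0.04884312  0.04446009]
ring in gauge [-0.0440759   0.04252754]
well [ 0.51079055 -0.24465102  0.064     ] [-0.02888304 -0.06313741]
key [ 0.51468413 -0.24129749  0.046     ] [-0.02539331 -0.05936542]
seat [ 0.55096803 -0.13408333  0.024     ] [-0.00145612  0.05126193]
seat [ 0.55625489 -0.12612067  0.024     ] [0.00289716 0.05977096]
well S [[-0.0047, -0.0278], [-0.0063, -0.0964], [-0.0473, -0.0937], [-0.0466, -0.027]]
well D [[-0.0416, -0.0268], [-0.0426, -0.0941], [0.0006, -0.0938], [-0.0001, -0.0277]]
jaws S [[-0.01, 0.0833], [-0.0075, 0.0228], [0.0206, 0.054], [0.0091, 0.0337]]
jaws D [[-0.0015, 0.0813], [-0.0035, 0.0244], [0.0208, 0.0392]]
```

```bash
python3 - <<'E'
from h import *
from rig import optics,manip
s=manip.read_state(); t=rot(s['tcp_rot']); W=optics.get_calibration('wrist')
print('tool axes cols',t.as_matrix().round(3))
print('cam in tool',t.inv().apply(W['xyz']-s['ee_pos']),'fwd in tool',t.inv().apply(rot(W['attitude']).apply([0,0,1])),'right',t.inv().apply(rot(W['attitude']).apply([1,0,0])))
S=optics.get_calibration('scene');D=optics.get_calibration('side')
def tri(a,b):
    f=lambda X: np.r_[(proj(S,X)-a)[0],(proj(D,X)-b)[0]]
    o=least_squares(f,[.5,.1,.1]); return o.x,o.cost
print(tri([147,290],[207,179]),tri([104,179],[305,125]))
E
```

```text
tool axes cols [[-0.919  0.394  0.   ]
 [ 0.394  0.919  0.   ]
 [ 0.     0.    -1.   ]]
cam in tool [ 0.07166174 -0.0002455  -0.18397757] fwd in tool [-2.59951301e-01 -5.56596064e-04  9.65621567e-01] right [-7.88265591e-04  9.99999623e-01  3.64206020e-04]
(array([0.50688583, 0.07609443, 0.0557212 ]), np.float64(152.1825549661151)) (array([0.72789271, 0.04367419, 0.11454518]), np.float64(62.52344118040706))
```

```bash
python3 -m creep '{"delta_pos":[[-28,-33,-18],[-28,-33,-18],[-28,-33,-18],[-28,-33,-18],[-28,-33,-18]],"turn":[0,0,0,0,0]}' 1 20
```

```text
time_s: 1.7
ee_pos: [0.3102, 0.3659, 0.2903]
tcp_rot: [0.0, 0.201, 0.98, 0.0]
contact_force: [1.0, 0.3, 0.6]
opening: 0.63
```

```bash
python3 -m creep '{"delta_pos":[[-34,-35,-2],[-34,-35,-2],[-34,-35,-2],[-34,-35,-2],[-34,-35,-2]],"turn":[0,0,0,0,0]}'
python3 -m creep '{"delta_pos":[[-34,-35,-2],[-34,-35,-2],[-34,-35,-2],[-34,-35,-2],[-34,-35,-2]],"turn":[0,0,0,0,0]}'
python3 -m creep '{"delta_pos":[[-34,-35,0],[-34,-35,0],[0,0,0],[0,0,0]],"turn":[0,0,-0.14,-0.14]}'
```

```text
time_s: 2.2
ee_pos: [0.3975, 0.1379, 0.2998]
tcp_rot: [0.0, 0.201, 0.98, 0.001]
contact_force: [0.7, 1.0, 0.1]
opening: 0.171
time_s: 2.7
ee_pos: [0.4848, -0.09, 0.31]
tcp_rot: [0.001, 0.201, 0.98, 0.0]
contact_force: [1.2, 0.4, 0.2]
opening: 0.008
time_s: 3.1
ee_pos: [0.5194, -0.1808, 0.3089]
tcp_rot: [-0.001, 0.061, 0.998, -0.001]
contact_force: [-0.1, 0.5, -0.0]
opening: 0.005
```

```bash
python3 - <<'E'
from rig import manip, optics, nets
import cv2,json
s=manip.read_state(); c=optics.get_calibration('wrist')
im=optics.snapshot('wrist'); cv2.imwrite("pics/b_wrist.png",im[:,:,::-1])
json.dump({k:c[k] if k=='k1' else c[k].tolist() for k in c},open('b_cal.json','w'))
for t in ["master_ring","ring_seat","well_mouth","key_top","gauge"]:
    print(t,[(d['conf'],d['at']) for d in nets.tip_of('wrist',t)][:5])
print(s['time_s'],s['ee_pos'])
E
```

```text
master_ring [(0.62, [93.4, 264.4]), (0.53, [156.0, 304.4]), (0.5, [74.8, 361.8]), (0.47, [71.3, 308.0])]
ring_seat [(0.76, [186.9, 313.2])]
well_mouth [(0.79, [178.1, 230.0])]
key_top [(0.79, [175.0, 237.3])]
gauge [(0.96, [182.8, 279.4]), (0.35, [174.6, 237.9])]
3.1 [ 0.51935275 -0.18077186  0.30887597]
```

View pics/b_wrist.png

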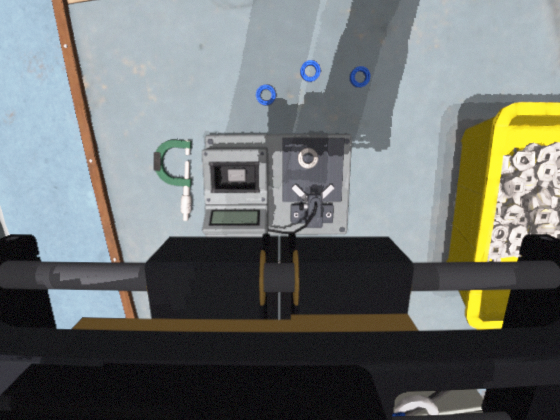

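```bash
python3 -c "
from h import *
crop('pics/b_wrist.png','pics/c_wrist.png',195,125,360,240,4.8)"
```

```text
(no output)
```

View pics/c_wrist.png

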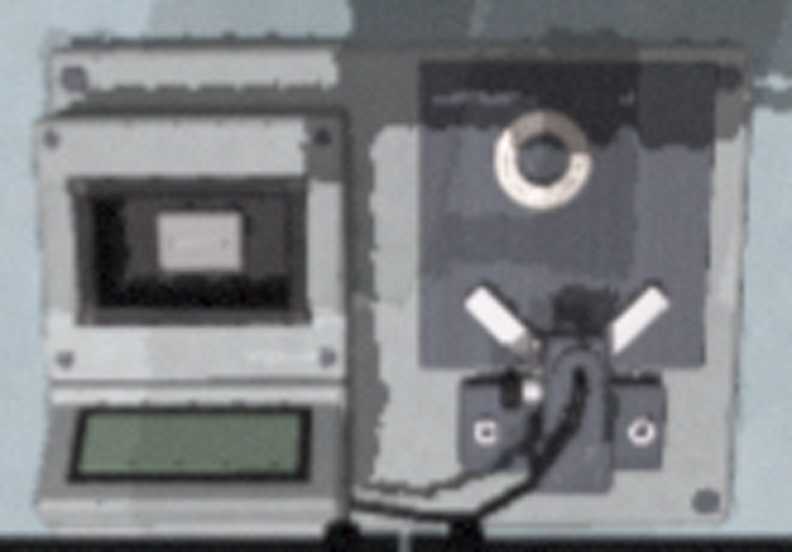

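```bash
cat > fw.py <<'E'
from h import *
import json
W=json.load(open('b_cal.json')); W={k:np.array(v) if k!='k1' else v for k,v in W.items()}
px=lambda u:np.array(u,float)/4.8+[195,125]-.4
wp=[((-75,98,24),(717,66)),((-75,6,24),(419,62)),((23,98,24),(703,367)),((23,6,24),(419,367)),((-62,-16,64),(346,115)),((-62,-106,64),(38,120)),((16,-16,64),(347,380)),((16,-106,64),(47,383)),((-80,111,20),(745,47)),((-80,-111,20),(52,48)),((80,111,20),(730,520))]
from fit import T
A=np.array([a for a,_ in wp])/1000.; U=np.array([px(u) for _,u in wp])
o=least_squares(lambda p:(proj(W,T(p,A))-U).ravel(),[.55,-.18,-.12],loss='soft_l1'); p=o.x
c,s=np.cos(p[2]),np.sin(p[2]); Rt=np.array([[c,s],[-s,c]])
def g(u,z): w=back(W,px(u),z); return w.round(4),(Rt@(w[:2]-p[:2])).round(4)
E
python3 - <<'E'
from fw import *
print(p,o.fun.reshape(-1,2).round(1).tolist())
print('ring',g((543,160),.034))
print('well',[g(u,.064)[1] for u in [(70,180),(308,180),(306,322),(76,322)]])
print('key',g((200,242),.046), [g(u,.046)[1] for u in [(158,212),(243,272)]])
print('jaw',[g(u,.034) for u in [(470,295),(660,292)]])
print('jaw tips',[g(u,.034)[1] for u in [(463,300),(488,286),(652,286),(668,298)]])
print('bracket',[g(u,.08)[1] for u in [(540,338),(608,338)]])
E
```

```text
[ 0.54530688 -0.1853027  -0.1192123 ] [[0.4, -1.0], [0.2, -0.1], [0.3, 0.5], [0.3, 0.7], [-0.4, 0.1], [-2.1, -0.5], [0.1, 0.3], [-0.4, -0.1], [2.9, -0.6], [-1.9, -0.2], [0.5, 2.2]]
ring (array([ 0.5049, -0.1367,  0.034 ]), array([-0.0459,  0.0434]))
well [array([-0.0442, -0.095 ]), array([-0.0438, -0.0265]), array([-0.0021, -0.0279]), array([-0.0024, -0.0957])]
key (array([ 0.5153, -0.2429,  0.046 ]), array([-0.023 , -0.0607])) [array([-0.0322, -0.073 ]), array([-0.0137, -0.048 ])]
jaw [(array([ 0.544 , -0.1636,  0.034 ]), array([-0.0039,  0.0214])), (array([ 0.5503, -0.1045,  0.034 ]), array([-0.0047,  0.0808]))]
jaw tips [array([-0.0023,  0.0192]), array([-0.0067,  0.027 ]), array([-0.0066,  0.0782]), array([-0.0027,  0.0834])]
bracket [array([-0.0008,  0.0394]), array([-0.0008,  0.0587])]
```

```bash
python3 - <<'E'
from fw import *
from rig import optics,manip
S=optics.get_calibration('scene');D=optics.get_calibration('side')
sp=lambda u:np.array(u)/4+[200,150]-.4; dp=lambda u:np.array(u)/6+[220,180]-.4
for (a,b,w) in [((222,170),(350,92),(578,352)),((165,190),(300,115),(608,338))]:
  for use in [(1,1,1),(1,0,1),(0,1,1)]:
    f=lambda X: np.r_[use[0]*(proj(S,X)-sp(a))[0],use[1]*(proj(D,X)-dp(b))[0],use[2]*(proj(W,X)-px(w))[0]]
    r=least_squares(f,[.55,-.12,.08]); print(r.x.round(3),round(r.cost,1),Rt@(r.x[:2]-p[:2]))
s=manip.read_state(); t=rot(s['tcp_rot']).as_matrix(); print(np.degrees(np.arctan2(t[1,1],t[0,1])-np.pi/2),np.degrees(p[2]))
Rw=Rt.T
def goal(x,y,z):
    w=np.r_[p[:2]+Rw@[x,y],z]; print(w.round(4),(t.T@(w-s['ee_pos'])*1000).round(1))
goal(-.085,.044,.06); goal(-.026,.052,.029); goal(-.002,.052,.024);goal(-.023,-.061,.1)
E
```

```text
[ 0.562 -0.138  0.09 ] 66.4 [0.01080078 0.04845354]
[ 0.552 -0.134  0.105] 21.0 [0.00065064 0.05142129]
[ 0.561 -0.137  0.076] 29.3 [0.0100742  0.05006251]
[ 0.563 -0.123  0.08 ] 137.5 [0.0098545  0.06349076]
[ 0.557 -0.12   0.095] 95.9 [0.00364758 0.06572319]
[ 0.557 -0.126  0.064] 2.1 [0.00448777 0.06061284]
-7.302629175105048 -6.830361451250784
[ 0.4661 -0.1315  0.06  ] [ 59.   39.9 249.6]
[ 0.5257 -0.1306  0.029 ] [1.000e-01 4.840e+01 2.806e+02]
[ 0.5495 -0.1334  0.024 ] [-23.9  48.6 285.6]
[ 0.5152 -0.2431  0.1   ] [ -3.9 -64.5 209.6]
```

```bash
python3 -m creep '{"delta_pos":[[15,10,35],[15,10,43],[15,10,43],[14,10,43],[0,0,43]],"turn":[0,0,0,0,0]}'
python3 -m creep '{"delta_pos":[[0,0,30],[0,0,12],[0,0,0]],"turn":[0.008,0,0]}'
python3 - <<'E'
from rig import manip, optics, nets
import cv2
for n in ['wrist','side']:
    im=optics.snapshot(n); cv2.imwrite(f"pics/d_{n}.png",im[:,:,::-1])
s=manip.read_state(); print(s['time_s'],s['ee_pos'],s['contact_force'])
from h import crop
crop('pics/d_side.png','pics/d_side_c.png',210,130,350,270,4)
E
```

```text
time_s: 3.9
ee_pos: [0.4649, -0.1298, 0.1012]
tcp_rot: [0.001, 0.062, 0.998, 0.001]
contact_force: [1.2, 0.9, -0.5]
opening: 0.006
time_s: 4.2
ee_pos: [0.4652, -0.1318, 0.0597]
tcp_rot: [-0.001, 0.067, 0.998, -0.0]
contact_force: [0.3, 0.1, -0.5]
opening: 0.006
4.3 [ 0.46684287 -0.1322189   0.06172615] [-0.69156698  0.27083186  0.34466625]
```

View pics/d_wrist.png

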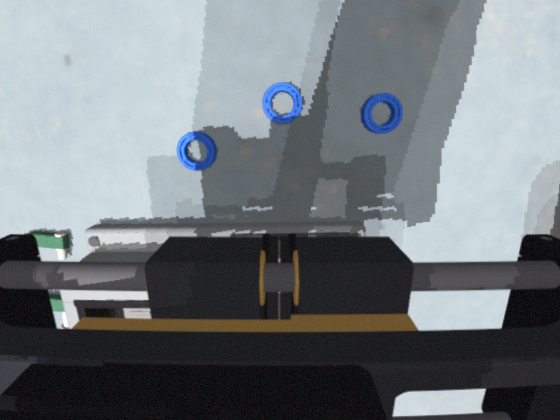

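View pics/d_side_c.png

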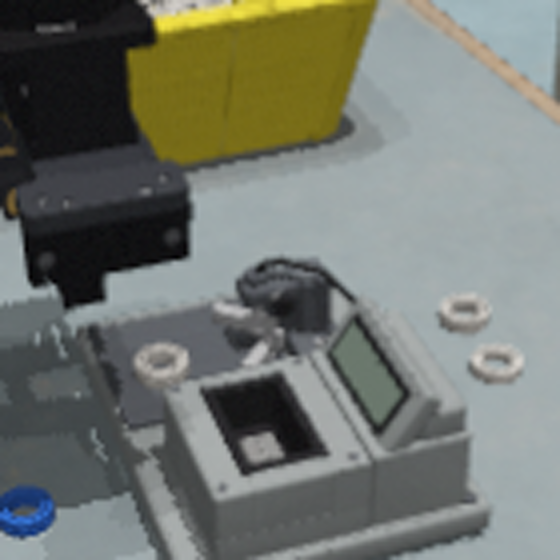

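```bash
python3 -m creep '{"delta_pos":[[0,0,20],[0,0,11],[0,0,0]],"turn":[0,0,0]}'
python3 -m creep '{"delta_pos":[[-5,0,0],[-5,0,0],[-5,1,0],[-4,1,0],[-4,1,0]],"turn":[0,0,0,0,0]}'
python3 - <<'E'
from rig import manip, optics
import cv2
for n in ['scene','side']:
    im=optics.snapshot(n); cv2.imwrite(f"pics/e_{n}.png",im[:,:,::-1])
from h import crop
crop('pics/e_side.png','pics/e_side_c.png',210,170,340,270,6)
crop('pics/e_scene.png','pics/e_scene_c.png',200,150,400,300,4)
from fw import *
s=manip.read_state();print(s['time_s'],s['ee_pos'],s['contact_force'],Rt@(s['ee_pos'][:2]-p[:2]))
E
```

```text
time_s: 4.6
ee_pos: [0.4656, -0.1319, 0.0292]
tcp_rot: [-0.0, 0.066, 0.998, 0.0]
contact_force: [0.4, -0.0, -0.2]
opening: 0.004
time_s: 5.1
ee_pos: [0.4897, -0.132, 0.0296]
tcp_rot: [0.0, 0.066, 0.998, 0.0]
contact_force: [-0.2, 0.7, -1.0]
opening: 0.006
5.2 [ 0.48968325 -0.13192684  0.02946653] [ 0.20552582  0.64300612 -0.07410051] [-0.06157685  0.0463817 ]
```

View pics/e_side_c.png

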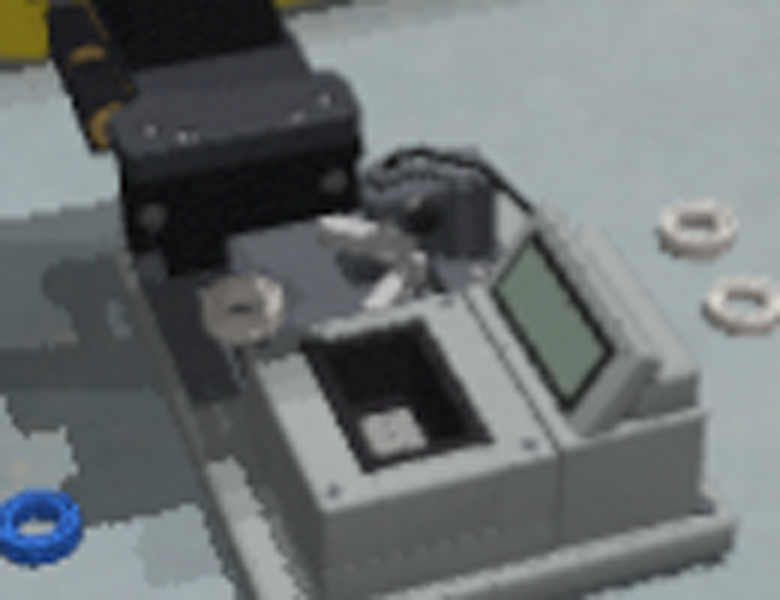

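View pics/e_scene_c.png

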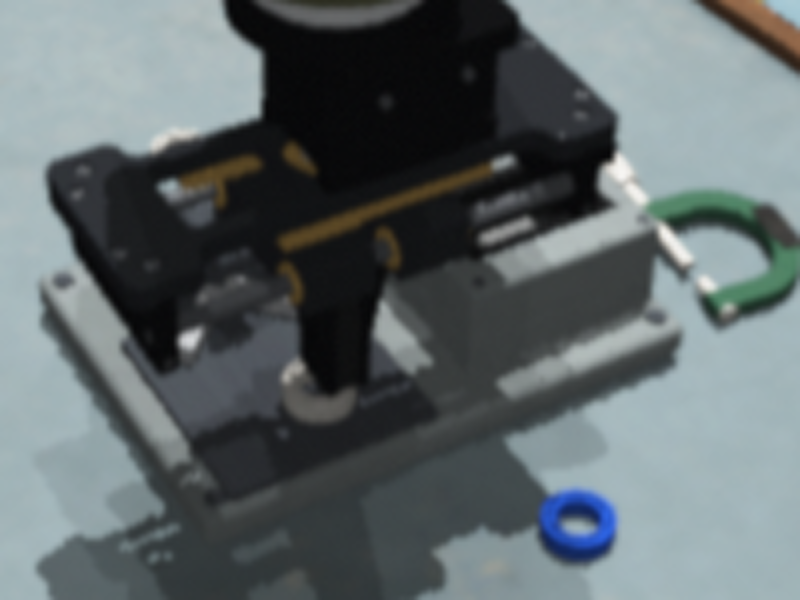

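```bash
python3 - <<'E'
from fw import *
from rig import optics,manip
S=optics.get_calibration('scene');D=optics.get_calibration('side')
s=manip.read_state();e=s['ee_pos'];print(e)
t=rot(s['tcp_rot'])
for n,C,f,o in [('scene',S,4,[200,150]),('side',D,6,[210,170])]:
    for nm,P in [('tcp',e),('+x',e+t.apply([.0095,.015,0])),('',e+t.apply([.0095,-.015,0])),('',e+t.apply([-.0095,-.015,0])),('',e+t.apply([-.0095,.015,0]))]:
        print(n,nm,((proj(C,P)[0]-o)*f).round())
    for x,y in [(-.0459,.0434),(-.0604,.0434),(-.0459,.0579),(-.0459,.0289),(-.0315,.0434)]:
        P=np.r_[p[:2]+Rt.T@[x,y],.034]; print('  ring',((proj(C,P)[0]-o)*f).round())
E
```

```text
[ 0.48968325 -0.13192684  0.02946653]
scene tcp [330. 411.]
scene +x [308. 441.]
scene  [376. 414.]
scene  [352. 383.]
scene  [285. 409.]
  ring [317. 375.]
  ring [336. 399.]
  ring [285. 388.]
  ring [350. 363.]
  ring [300. 353.]
side tcp [188. 312.]
side +x [152. 294.]
side  [172. 342.]
side  [224. 331.]
side  [203. 283.]
  ring [231. 298.]
  ring [192. 306.]
  ring [221. 275.]
  ring [242. 321.]
  ring [270. 290.]
```

```bash
python3 - <<'E'
from h import *
crop('pics/e_scene.png','pics/e1.png',255,215,305,265,8)
crop('pics/a_scene.png','pics/e0.png',255,215,305,265,8)
crop('pics/e_side.png','pics/e2.png',225,195,275,245,8)
crop('pics/a_side.png','pics/e3.png',225,195,275,245,8)
a=[cv2.imread(f'pics/e{i}.png') for i in (0,1,3,2)]
a=[cv2.resize(cv2.convertScaleAbs(i,alpha=1.6,beta=20),(300,300)) for i in a]
cv2.imwrite('pics/e_all.png',np.vstack([np.hstack(a[:2]),np.hstack(a[2:])]))
E
```

```text
(no output)
```

View pics/e_all.png

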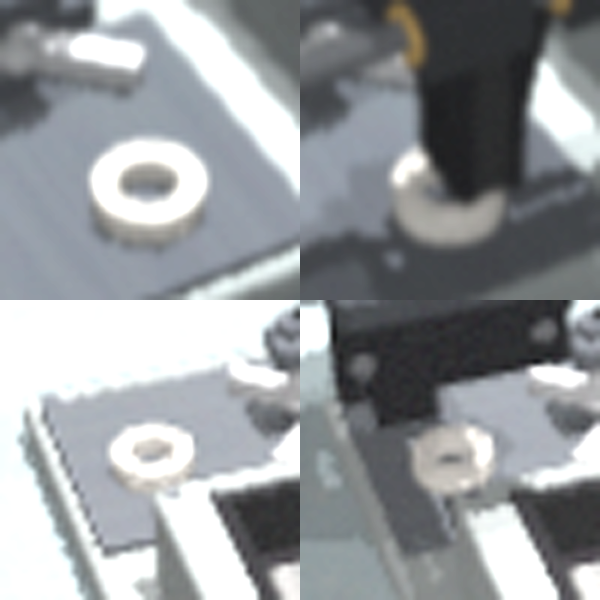

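```bash
python3 - <<'E'
from fw import *
from rig import optics,manip
D=optics.get_calibration('side')
e=np.array([.46684,-.13222,.06173]); t=rot(np.array([0,.066,.998,0]))
for a in [(0,0,0),(.0095,.015,0),(.0095,-.015,0),(-.0095,-.015,0),(-.0095,.015,0)]:
    print(a,((proj(D,e+t.apply(a))[0]-[210,130])*4).round())
crop('pics/d_side.png','pics/d2.png',205,165,265,225,10)
im=cv2.convertScaleAbs(cv2.imread('pics/d2.png'),alpha=2.5,beta=30)
cv2.imwrite('pics/d2.png',im)
im=cv2.convertScaleAbs(cv2.imread('pics/e_side.png')[190:250,220:280],alpha=2.5,beta=30); cv2.imwrite('pics/d3.png',cv2.resize(im,None,fx=10,fy=10))
E
```

```text
(0, 0, 0) [ 81. 331.]
(0.0095, 0.015, 0) [ 57. 319.]
(0.0095, -0.015, 0) [ 69. 351.]
(-0.0095, -0.015, 0) [105. 344.]
(-0.0095, 0.015, 0) [ 92. 312.]
```

View pics/d2.png

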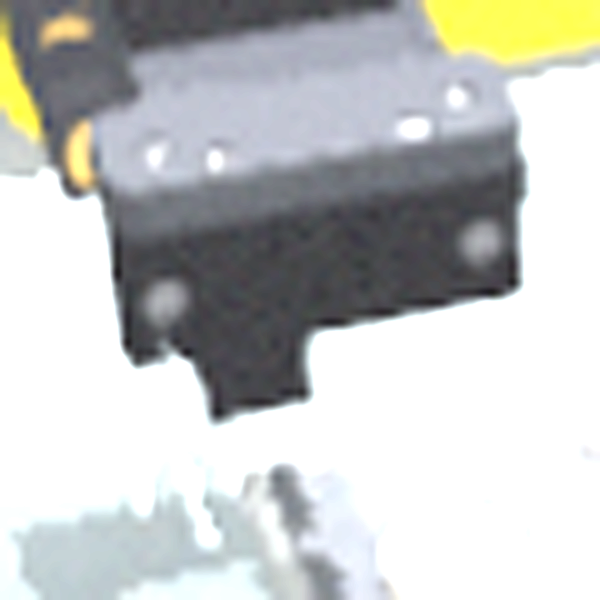

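View pics/d3.png

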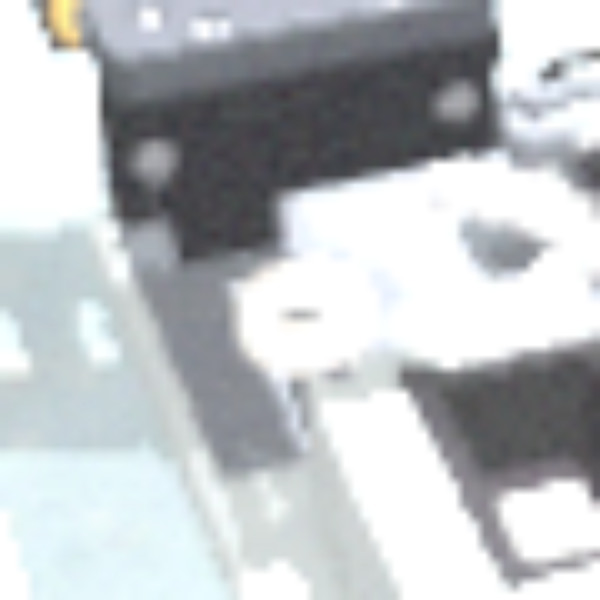

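```bash
python3 - <<'E'
from fw import *
from rig import optics,manip
D=optics.get_calibration('side');S=optics.get_calibration('scene')
t=rot(np.array([0,.066,.998,0]))
ed=np.array([.46684,-.13222,.06173]); ee=np.array([.48968,-.13193,.02947])
for h in (.006,.008,.011,.015):
  for z in (0,-.01,-.02,-.03):
    print(h,z,'d side (226.2,207)(236,204.5):',proj(D,ed+t.apply([.0095,-h,z]))[0].round(1),proj(D,ed+t.apply([-.0095,-h,z]))[0].round(1),
     'e scene (282.5,249.2)(291,246.7):',proj(S,ee+t.apply([.0095,h,z]))[0].round(1),proj(S,ee+t.apply([.0095,-h,z]))[0].round(1))
E
```

```text
0.006 0 d side (226.2,207)(236,204.5): [226.4 215.4] [235.3 213.6] e scene (282.5,249.2)(291,246.7): [282.2 258.1] [289.  255.4]
0.006 -0.01 d side (226.2,207)(236,204.5): [226.  211.5] [235.  209.7] e scene (282.5,249.2)(291,246.7): [282.2 253.5] [289.1 250.8]
0.006 -0.02 d side (226.2,207)(236,204.5): [225.6 207.5] [234.6 205.8] e scene (282.5,249.2)(291,246.7): [282.2 248.9] [289.2 246.2]
0.006 -0.03 d side (226.2,207)(236,204.5): [225.2 203.5] [234.3 201.8] e scene (282.5,249.2)(291,246.7): [282.2 244.1] [289.2 241.4]
0.008 0 d side (226.2,207)(236,204.5): [226.6 215.9] [235.5 214.1] e scene (282.5,249.2)(291,246.7): [281.  258.6] [290.1 255. ]
0.008 -0.01 d side (226.2,207)(236,204.5): [226.2 212. ] [235.2 210.2] e scene (282.5,249.2)(291,246.7): [281. 254.] [290.2 250.4]
0.008 -0.02 d side (226.2,207)(236,204.5): [225.8 208.1] [234.9 206.3] e scene (282.5,249.2)(291,246.7): [281.  249.3] [290.3 245.7]
0.008 -0.03 d side (226.2,207)(236,204.5): [225.4 204. ] [234.5 202.3] e scene (282.5,249.2)(291,246.7): [281.1 244.6] [290.4 241. ]
0.011 0 d side (226.2,207)(236,204.5): [226.9 
[... 309 characters left out ...]
291,246.7): [279.3 250. ] [292.  245.1]
0.011 -0.03 d side (226.2,207)(236,204.5): [225.7 204.8] [234.8 203.1] e scene (282.5,249.2)(291,246.7): [279.3 245.2] [292.1 240.3]
0.015 0 d side (226.2,207)(236,204.5): [227.4 217.8] [236.3 216. ] e scene (282.5,249.2)(291,246.7): [277.  260.1] [294.1 253.4]
0.015 -0.01 d side (226.2,207)(236,204.5): [227.  213.9] [236.  212.1] e scene (282.5,249.2)(291,246.7): [277.  255.6] [294.2 248.8]
0.015 -0.02 d side (226.2,207)(236,204.5): [226.5 209.9] [235.6 208.2] e scene (282.5,249.2)(291,246.7): [276.9 250.9] [294.3 244.2]
0.015 -0.03 d side (226.2,207)(236,204.5): [226.1 205.9] [235.3 204.1] e scene (282.5,249.2)(291,246.7): [276.9 246.1] [294.4 239.4]
```

```bash
python3 - <<'E'
from fw import *
from rig import optics,manip
D=optics.get_calibration('side');S=optics.get_calibration('scene')
e0=np.array([.24599,.57410,.19866]); t0=rot(np.array([0,.201,.9796,0]))
for y in (.0435,-.0435):
  for z in (0,-.02): print('a',y,z,proj(D,e0+t0.apply([0,y,z]))[0])
t=rot(np.array([0,.066,.998,0]))
ed=np.array([.46684,-.13222,.06173]); ee=np.array([.48968,-.13193,.02947])
for z in (-.06,-.07,-.08):
  print(z,'d',[proj(D,ed+t.apply([x,-.095,z]))[0].round(1).tolist() for x in (.0375,-.0375)],'e sc',[proj(S,ee+t.apply([x,.095,z]))[0].round(1).tolist() for x in (.0375,-.0375)])
crop('pics/a_side.png','pics/a2.png',40,0,110,80,8)
im=cv2.imread('pics/e_scene.png')[175:260,205:320]; cv2.imwrite('pics/e5.png',cv2.resize(cv2.convertScaleAbs(im,alpha=2,beta=20),None,fx=6.9,fy=6.9,interpolation=cv2.INTER_CUBIC))
E
```

```text
a 0.0435 0 [86.32358128 71.26879278]
a 0.0435 -0.02 [84.79069868 65.06609757]
a -0.0435 0 [76.31316576 79.93482437]
a -0.0435 -0.02 [74.59865668 73.42577054]
-0.06 d [[219.1, 219.4], [258.9, 211.4]] e sc [[235.0, 263.1], [213.2, 230.0]]
-0.07 d [[218.5, 215.0], [258.7, 207.0]] e sc [[234.6, 258.0], [212.6, 225.0]]
-0.08 d [[218.0, 210.5], [258.5, 202.5]] e sc [[234.2, 252.8], [212.0, 219.8]]
```

View pics/a2.png

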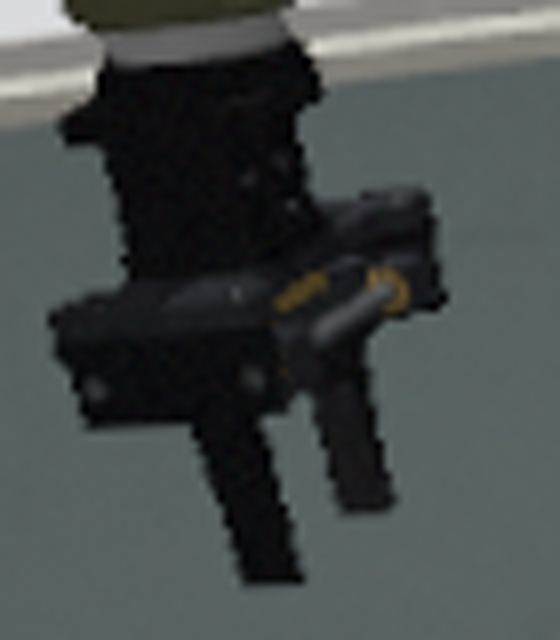

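View pics/e5.png

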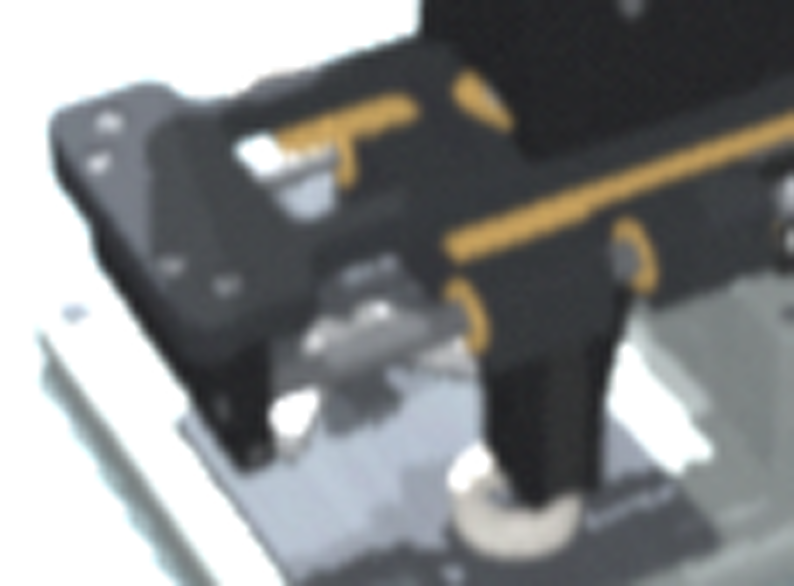

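```bash
python3 -m creep '{"delta_pos":[[12,-1,0],[12,-1,0],[0,0,0]],"turn":[0,0,0]}'
python3 -m creep '{"delta_pos":[[0,0,8],[0,0,7],[0,0,0]],"turn":[0,0,0]}'
python3 - <<'E'
from rig import manip, optics
import cv2
for n in ['scene','side']:
    im=optics.snapshot(n); cv2.imwrite(f"pics/f_{n}.png",im[:,:,::-1])
from fw import *
s=manip.read_state();print(s['time_s'],s['ee_pos'],s['contact_force'],Rt@(s['ee_pos'][:2]-p[:2]))
a=[]
for f,x,y in (('scene',250,210),('side',215,190)):
    im=cv2.imread(f'pics/f_{f}.png')[y:y+60,x:x+60]; a.append(cv2.resize(cv2.convertScaleAbs(im,alpha=1.7,beta=20),(400,400),interpolation=cv2.INTER_CUBIC))
cv2.imwrite('pics/f.png',np.hstack(a))
S=optics.get_calibration('scene');D=optics.get_calibration('side')
t=rot(s['tcp_rot'])
for z in (0,-.02): print(z,[((proj(C,s['ee_pos']+t.apply([x,y,z]))[0]-o)*400/60).round().tolist() for C,o in ((S,(250,210)),(D,(215,190))) for x,y in ((.0095,.007),(.0095,-.007),(-.0095,-.007))])
E
```

```text
time_s: 5.5
ee_pos: [0.4627, -0.1308, 0.0291]
tcp_rot: [-0.001, 0.067, 0.998, 0.001]
contact_force: [-0.1, -0.1, -0.1]
opening: 0.005
time_s: 5.8
ee_pos: [0.4644, -0.1307, 0.0133]
tcp_rot: [-0.001, 0.066, 0.998, -0.0]
contact_force: [0.8, 0.2, 0.1]
opening: 0.006
5.9 [ 0.46490174 -0.13098255  0.0140419 ] [ 0.48354298 -0.12006614 -0.19745859] [-0.08629477  0.04437202]
0 [[271.0, 435.0], [325.0, 413.0], [284.0, 360.0], [73.0, 264.0], [82.0, 289.0], [140.0, 277.0]]
-0.02 [[272.0, 374.0], [327.0, 353.0], [285.0, 299.0], [68.0, 215.0], [77.0, 240.0], [135.0, 228.0]]
```

View pics/f.png

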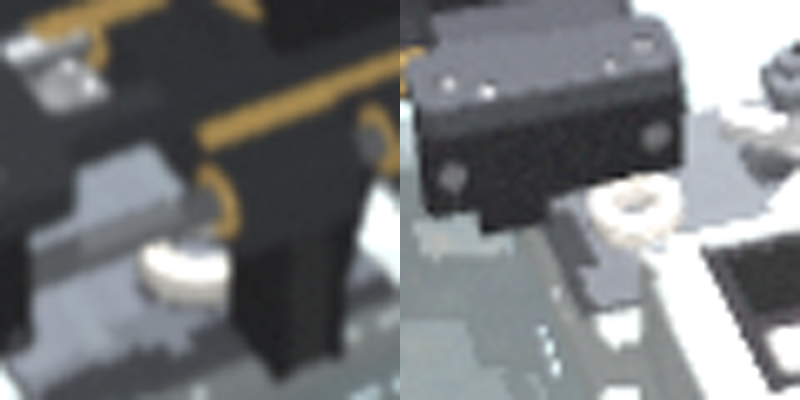

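```bash
python3 -m creep '{"delta_pos":[[0,0,3],[0,0,2],[-6,0,0],[-6,0,0],[-4,0,0]],"turn":[0,0,0,0,0]}'
python3 -m creep '{"delta_pos":[[-4,0,0],[-4,0,0],[-4,0,0],[-4,0,0],[-4,1,0]],"turn":[0,0,0,0,0]}'
python3 - <<'E'
from rig import manip, optics
import cv2
for n in ['scene','side']:
    im=optics.snapshot(n); cv2.imwrite(f"pics/g_{n}.png",im[:,:,::-1])
from fw import *
s=manip.read_state();print(s['time_s'],s['ee_pos'],s['contact_force'],Rt@(s['ee_pos'][:2]-p[:2]))
a=[]
for f,x,y in (('scene',250,210),('side',225,190)):
    im=cv2.imread(f'pics/g_{f}.png')[y:y+60,x:x+60]; a.append(cv2.resize(cv2.convertScaleAbs(im,alpha=1.7,beta=20),(400,400),interpolation=cv2.INTER_CUBIC))
cv2.imwrite('pics/g.png',np.hstack(a))
E
```

```text
time_s: 6.4
ee_pos: [0.4819, -0.1331, 0.0096]
tcp_rot: [0.0, 0.066, 0.998, -0.0]
contact_force: [-0.2, 0.0, -0.5]
opening: 0.007
time_s: 6.9
ee_pos: [0.5011, -0.1348, 0.0094]
tcp_rot: [-0.0, 0.066, 0.998, 0.0]
contact_force: [0.5, 0.4, -0.3]
opening: 0.004
7.0 [ 0.50143327 -0.13453522  0.00944958] [ 0.03824568 -0.39321549 -0.81440501] [-0.0496      0.04518927]
```

View pics/g.png

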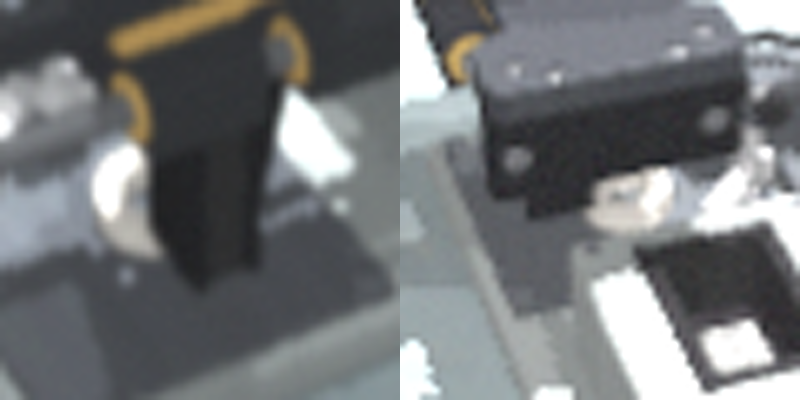

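```bash
python3 - <<'E'
from fw import *
from rig import optics,manip
S=optics.get_calibration('scene');D=optics.get_calibration('side')
k=60/400
G=lambda w:(Rt@(w[:2]-p[:2])*1000).round(1)
print('side ring ctr',G(back(D,[225+232*k,190+198*k],.034)))
# original position through same views
print('orig side',G(back(D,[220+182/6-.4,180+240/6-.4],.034)),'orig scene',G(back(S,[200+319/4-.4,150+381/4-.4],.034)))
def uv(C,x,y,o,z=.034): return ((proj(C,np.r_[p[:2]+Rt.T@[x,y],z])[0]-o)/k).round()
for x,y in ((-.026,.0434),(-.026,.050),(-.023,.055),(-.03,.05)):
  ang=np.linspace(0,2*np.pi,72); q=np.array([uv(S,x+.0145*np.cos(a),y+.0145*np.sin(a),[250,210]) for a in ang]); qd=np.array([uv(D,x+.0145*np.cos(a),y+.0145*np.sin(a),[225,190]) for a in ang])
  print(x,y,'scene bbox',q.min(0),q.max(0),'side',qd.min(0)+[400,0],qd.max(0)+[400,0])
E
```

```text
side ring ctr [-23.1  34.9]
orig side [-43.   42.5] orig scene [-47.8  44.4]
-0.026 0.0434 scene bbox [ 94. 133.] [216. 217.] side [571. 159.] [660. 212.]
-0.026 0.05 scene bbox [ 69. 142.] [191. 227.] side [566. 148.] [654. 200.]
-0.023 0.055 scene bbox [ 45. 141.] [167. 226.] side [570. 137.] [658. 190.]
-0.03 0.05 scene bbox [ 77. 152.] [200. 237.] side [554. 150.] [643. 203.]
```

```bash
python3 -m creep '{"delta_pos":[[-4,0,0],[-4,0,0],[-4,1,0],[-3,1.5,0],[-2,1,0]],"turn":[0,0,0,0,0]}'
python3 -m creep '{"delta_pos":[[-2,1,0],[-2,1,0],[-1,0.5,0],[0,0,0]],"turn":[0,0,0,0]}'
python3 - <<'E'
from rig import manip, optics
import cv2
from fw import *
for n in ['scene','side']:
    im=optics.snapshot(n); cv2.imwrite(f"pics/i_{n}.png",im[:,:,::-1])
s=manip.read_state();print(s['time_s'],s['ee_pos'],s['contact_force'],Rt@(s['ee_pos'][:2]-p[:2]))
a=[]
for f,x,y in (('scene',245,200),('side',235,180)):
    im=cv2.imread(f'pics/i_{f}.png')[y:y+60,x:x+60]; a.append(cv2.resize(cv2.convertScaleAbs(im,alpha=1.7,beta=20),(400,400),interpolation=cv2.INTER_CUBIC))
cv2.imwrite('pics/i.png',np.hstack(a))
E
```

```text
time_s: 7.5
ee_pos: [0.5185, -0.1333, 0.0094]
tcp_rot: [0.0, 0.066, 0.998, 0.0]
contact_force: [-0.4, -0.9, -0.2]
opening: 0.007
time_s: 7.9
ee_pos: [0.5235, -0.1315, 0.0094]
tcp_rot: [-0.0, 0.066, 0.998, 0.0]
contact_force: [0.6, -0.8, -0.3]
opening: 0.004
8.0 [ 0.52341883 -0.13159244  0.0094023 ] [-0.14883078  0.2324432   0.24829049] [-0.02812047  0.05072591]
```

View pics/i.png

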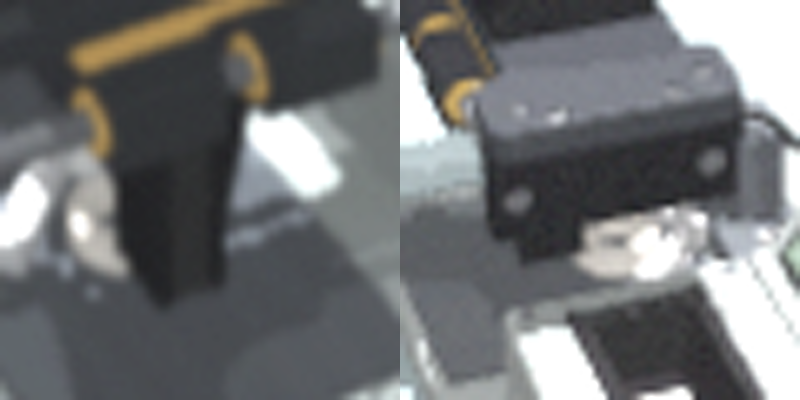

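```bash
for i in 1 2; do python3 -m creep '{"delta_pos":[[-1,0,0]],"turn":[0]}'|grep -E "pos|force"; done; python3 -m creep '{"delta_pos":[[-1,0,0]],"turn":[0]}'|grep -E "pos|force"; python3 -m creep '{"delta_pos":[[0,0,0]],"turn":[0]}'
```

```text
ee_pos: [0.5243, -0.1318, 0.0094]
contact_force: [-0.8, -0.5, -0.1]
ee_pos: [0.5254, -0.1319, 0.0094]
contact_force: [-0.8, 0.6, 0.5]
ee_pos: [0.5264, -0.132, 0.0094]
contact_force: [-1.1, 0.0, 0.4]
time_s: 8.4
ee_pos: [0.5266, -0.132, 0.0094]
tcp_rot: [0.0, 0.066, 0.998, 0.0]
contact_force: [-0.2, 0.5, -0.4]
opening: 0.003
```

```bash
python3 -m creep '{"delta_pos":[[-1,0,0]],"turn":[0]}'|grep -E "pos|force"; python3 -m creep '{"delta_pos":[[-1,0,0]],"turn":[0]}'|grep -E "pos|force"; python3 - <<'E'
from rig import manip, optics
import cv2
from fw import *
F=[]
for n in ['scene','side','side']:
    im=optics.snapshot(n); cv2.imwrite(f"pics/j_{n}.png",im[:,:,::-1]); F.append(manip.read_state()['contact_force'])
s=manip.read_state();print(s['time_s'],s['ee_pos'],np.round(F,1),Rt@(s['ee_pos'][:2]-p[:2]))
a=[]
for f,x,y in (('scene',245,200),('side',235,180)):
    im=cv2.imread(f'pics/j_{f}.png')[y:y+60,x:x+60]; a.append(cv2.resize(cv2.convertScaleAbs(im,alpha=1.7,beta=20),(400,400),interpolation=cv2.INTER_CUBIC))
cv2.imwrite('pics/j.png',np.hstack(a))
E
```

```text
ee_pos: [0.5273, -0.1321, 0.0094]
contact_force: [-2.4, 1.4, -0.7]
ee_pos: [0.5281, -0.132, 0.0093]
contact_force: [-2.0, 0.8, 1.0]
8.75 [ 0.52820313 -0.13203139  0.00927307] [[-2.2  1.   1.2]
 [-1.4  1.2 -0.2]
 [-1.9  1.4  0.7]] [-0.02331792  0.05085907]
```

View pics/j.png

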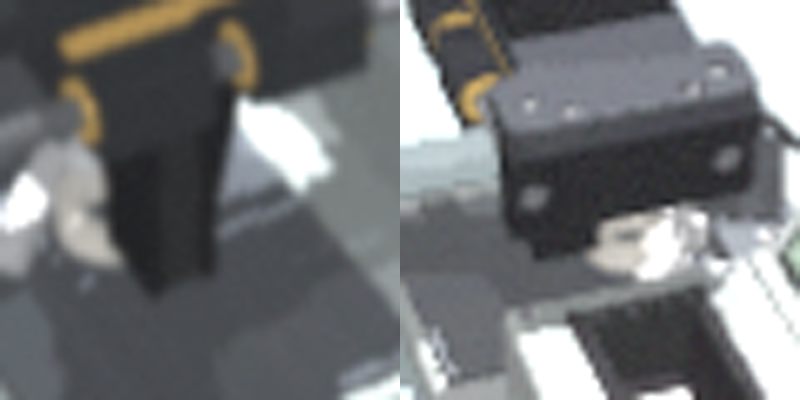

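```bash
python3 -m creep '{"delta_pos":[[-1,0,0]],"turn":[0]}'|grep -E "pos|force"; python3 -m creep '{"delta_pos":[[-1,0,0]],"turn":[0]}'|grep -E "pos|force";python3 -m creep '{"delta_pos":[[-1,0,0]],"turn":[0]}'|grep -E "pos|force"; 
```

```text
ee_pos: [0.5289, -0.132, 0.0092]
contact_force: [-3.8, 2.6, 1.8]
ee_pos: [0.5294, -0.132, 0.0091]
contact_force: [-8.5, 3.2, 3.1]
ee_pos: [0.5295, -0.1321, 0.0089]
contact_force: [-12.2, 2.7, 6.1]
```

```bash
python3 -c "
from rig import manip
s=manip.read_state();print(s['contact_force'],s['ft_torque'],s['joint_torque'])"
python3 -m creep '{"delta_pos":[[3,0,0],[3,0,0],[10,0,0],[10,0,0],[0,0,-10]],"turn":[0,0,0,0,0]}'; python3 -c "
from rig import manip
s=manip.read_state();print(s['contact_force'],s['ft_torque'])"
python3 -m creep '{"delta_pos":[[0,0,-45],[0,0,-45],[-20,-10,-40],[-20,-15,-40],[-20,-15,-40]],"turn":[0,0,0,0,0]}'
```

```text
[-12.23449974   2.69833332   6.06342478] [0.91104009 2.67417744 0.07453798] [  0.41094488 -48.87880683  10.86011946 -35.89627862  -0.29012516
  -4.21600744  -0.06664426]
time_s: 9.55
ee_pos: [0.5033, -0.129, 0.0188]
tcp_rot: [-0.001, 0.067, 0.998, 0.0]
contact_force: [-0.3, -0.7, 0.1]
opening: 0.004
[-0.32364986 -0.65703581  0.13196126] [0.00098736 0.06401458 0.05302761]
time_s: 10.05
ee_pos: [0.5603, -0.1771, 0.2325]
tcp_rot: [0.001, 0.066, 0.998, 0.0]
contact_force: [1.0, -0.4, 0.1]
opening: 0.004
```

```bash
python3 - <<'E'
from rig import manip, optics,nets
import cv2,json
c=optics.get_calibration('wrist')
im=optics.snapshot('wrist'); cv2.imwrite("pics/k_wrist.png",im[:,:,::-1])
json.dump({k:c[k] if k=='k1' else c[k].tolist() for k in c},open('k_cal.json','w'))
for t in ['key_top','well_mouth','ring_seat','master_ring']: print(t,[(d['conf'],d['at']) for d in nets.tip_of('wrist',t)][:4])
print(manip.read_state()['time_s'],manip.read_state()['ee_pos'])
from h import crop
crop('pics/k_wrist.png','pics/k_c.png',190,100,390,240,4)
E
```

```text
key_top [(0.8, [152.5, 218.9])]
well_mouth [(0.66, [151.0, 211.2])]
ring_seat [(0.78, [167.3, 312.2])]
master_ring [(0.92, [28.5, 370.7]), (0.71, [55.7, 255.1]), (0.67, [170.6, 307.3]), (0.57, [27.0, 307.4])]
10.3 [ 0.55937695 -0.17671481  0.22930204]
```

View pics/k_c.png

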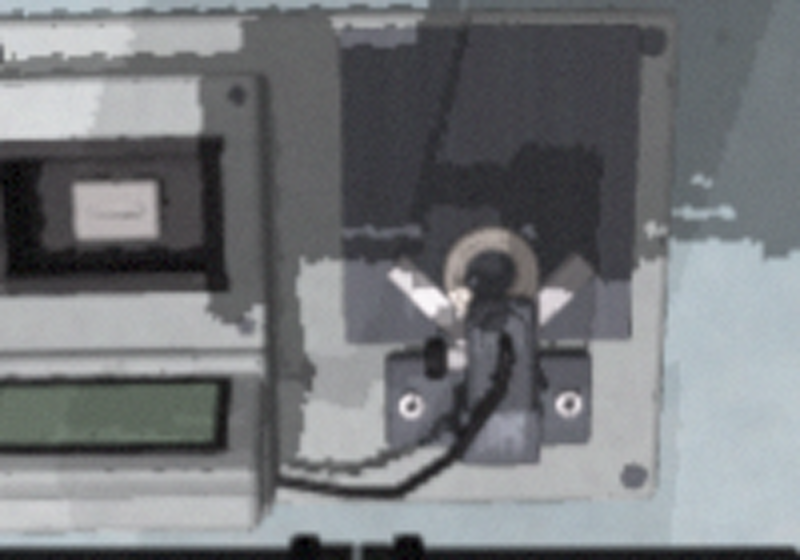

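```bash
python3 - <<'E'
from h import *
im=cv2.imread('pics/k_wrist.png')[150:190,280:342]
cv2.imwrite('pics/k2.png',cv2.resize(cv2.convertScaleAbs(im,alpha=1.8,beta=10),None,fx=12,fy=12,interpolation=cv2.INTER_CUBIC))
E
```

```text
(no output)
```

View pics/k2.png

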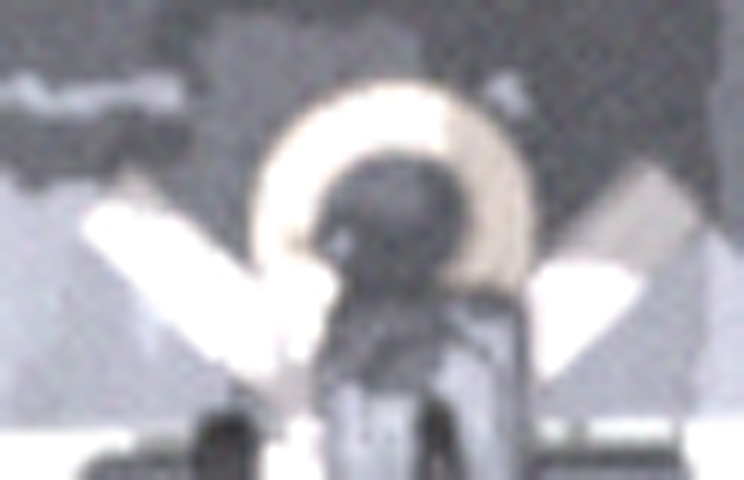

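```bash
python3 - <<'E'
from fw import *
from rig import manip,optics
K=json.load(open('k_cal.json')); K={k:np.array(v) if k!='k1' else v for k,v in K.items()}
q=lambda u:np.array(u)/4+[190,100]-.4
G=lambda w:(Rt@(w[:2]-p[:2])).round(4)
for n,u,z in [('key',(116,210),.046),('ring',(491.5,274.5),.034)]:
    w=back(K,q(u),z); print(n,w.round(4),G(w))
k=back(K,q((116,210)),.046)
k=(k+np.array([.5153,-.2429,.046]))/2
s=manip.read_state(); t=rot(s['tcp_rot']).as_matrix()
for z in (.08,.03,.0215):
    print(z,(t.T@(np.r_[k[:2],z]-s['ee_pos'])*1000).round(1))
E
```

```text
key [ 0.5151 -0.2427  0.046 ] [-0.0231 -0.0606]
ring [ 0.5508 -0.1339  0.034 ] [-0.0006  0.0517]
0.08 [ 35.  -71.4 149.3]
0.03 [ 35.  -71.4 199.3]
0.0215 [ 35.  -71.4 207.8]
```

```bash
python3 -m creep '{"delta_pos":[[9,-18,35],[9,-18,38],[9,-18,38],[8,-17,38],[0,0,0]],"turn":[0,0,0,0,0]}'
python3 - <<'E'
from rig import manip, optics
import cv2
from fw import *
for n in ['scene','side']:
    im=optics.snapshot(n); cv2.imwrite(f"pics/l_{n}.png",im[:,:,::-1])
s=manip.read_state();print(s['time_s'],s['ee_pos'],s['contact_force'],Rt@(s['ee_pos'][:2]-p[:2]))
a=[]
o=((270,165),(235,180))
for f,(x,y) in zip(('scene','side'),o):
    im=cv2.imread(f'pics/l_{f}.png')[y:y+80,x:x+80]; a.append(cv2.resize(cv2.convertScaleAbs(im,alpha=1.7,beta=20),(400,400),interpolation=cv2.INTER_CUBIC))
cv2.imwrite('pics/l.png',np.hstack(a))
S=optics.get_calibration('scene');D=optics.get_calibration('side'); t=rot(s['tcp_rot'])
print([((proj(C,s['ee_pos']+t.apply([x,y,-.02]))[0]-oo)*5).round().tolist() for C,oo in ((S,o[0]),(D,o[1])) for x,y in ((.0095,.007),(.0095,-.007),(-.0095,-.007))])
E
```

```text
time_s: 10.8
ee_pos: [0.51, -0.2426, 0.0753]
tcp_rot: [-0.005, 0.068, 0.998, 0.001]
contact_force: [-0.5, 0.1, -0.4]
opening: 0.005
10.9 [ 0.51498949 -0.24173871  0.08008902] [0.8384745  0.87451933 0.2744032 ] [-0.02339027 -0.05964111]
[[294.0, 112.0], [332.0, 99.0], [299.0, 66.0], [161.0, 196.0], [172.0, 217.0], [220.0, 207.0]]
```

View pics/l.png

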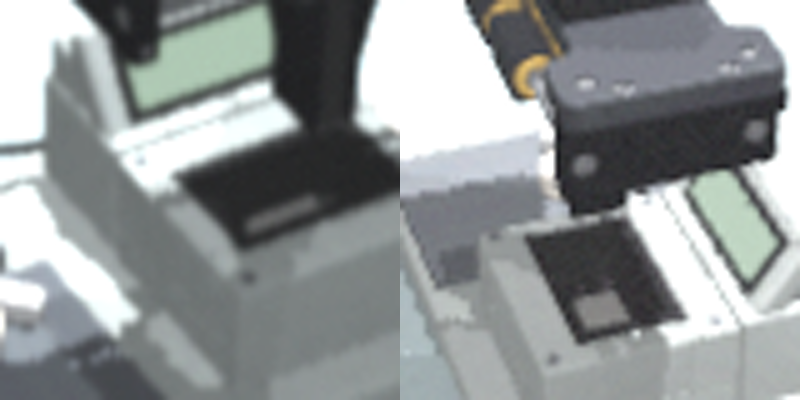

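```bash
python3 -m creep '{"delta_pos":[[0,-1,20],[0,0,14],[0,0,8],[0,0,5],[0,0,2]],"turn":[0,0,0,0,0]}'
python3 -m creep '{"delta_pos":[[0,0,2]],"turn":[0]}'|grep -E "ee_p|force"
python3 -m creep '{"delta_pos":[[0,0,1]],"turn":[0]}'|grep -E "ee_p|force"
```

```text
time_s: 11.4
ee_pos: [0.5158, -0.2433, 0.0314]
tcp_rot: [0.0, 0.066, 0.998, 0.0]
contact_force: [0.3, -0.0, -0.1]
opening: 0.004
ee_pos: [0.5159, -0.2436, 0.0298]
contact_force: [-1.0, -0.5, -0.1]
ee_pos: [0.5158, -0.2436, 0.0287]
contact_force: [0.7, 0.2, 0.3]
```

```bash
for i in 1; do python3 -m creep '{"delta_pos":[[0,0,1]],"turn":[0]}'|grep -E "ee_p|force"
python3 -m creep '{"delta_pos":[[0,0,1]],"turn":[0]}'|grep -E "ee_p|force"
python3 -m creep '{"delta_pos":[[0,0,1]],"turn":[0]}'|grep -E "ee_p|force"; done
```

```text
ee_pos: [0.5158, -0.2437, 0.0277]
contact_force: [0.1, -0.0, 1.0]
ee_pos: [0.5157, -0.2436, 0.0265]
contact_force: [-0.0, -0.2, 0.2]
ee_pos: [0.5156, -0.2436, 0.0255]
contact_force: [-0.7, -0.9, -0.3]
```

```bash
python3 -m creep '{"delta_pos":[[0,0,1]],"turn":[0]}'|grep -E "ee_p|force"
python3 -m creep '{"delta_pos":[[0,0,1]],"turn":[0]}'|grep -E "ee_p|force"
python3 -m creep '{"delta_pos":[[0,0,1]],"turn":[0]}'|grep -E "ee_p|force"
```

```text
ee_pos: [0.5156, -0.2436, 0.0244]
contact_force: [0.3, -0.5, 0.5]
ee_pos: [0.5156, -0.2436, 0.0234]
contact_force: [-0.0, -0.1, 1.6]
ee_pos: [0.5156, -0.2436, 0.0224]
contact_force: [-0.8, -0.1, 1.5]
```

```bash
python3 -m creep '{"delta_pos":[[0,0,1]],"turn":[0]}'|grep -E "ee_p|force"
python3 -m creep '{"delta_pos":[[0,0,1]],"turn":[0]}'|grep -E "ee_p|force"
```

```text
ee_pos: [0.5156, -0.2436, 0.0214]
contact_force: [-1.2, 0.5, 2.0]
ee_pos: [0.5156, -0.2435, 0.0205]
contact_force: [-0.2, 0.0, 2.8]
```

```bash
python3 -m creep '{"delta_pos":[[0,0,1]],"turn":[0]}'|grep -E "ee_p|force"
python3 -m creep '{"delta_pos":[[0,0,1]],"turn":[0]}'|grep -E "ee_p|force"
python3 -m creep '{"delta_pos":[[0,0,1]],"turn":[0]}'|grep -E "ee_p|force"
```

```text
ee_pos: [0.5156, -0.2435, 0.0195]
contact_force: [-0.7, 0.7, 3.9]
ee_pos: [0.5156, -0.2436, 0.0185]
contact_force: [0.3, 1.3, 4.2]
ee_pos: [0.5157, -0.2436, 0.0181]
contact_force: [-6.9, 4.5, 22.0]
```

```bash
python3 -m creep '{"delta_pos":[[0,0,0],[0,0,0],[0,0,0],[0,0,0],[0,0,0]],"turn":[0,0,0,0,0]}'
for i in 1 2 3 4; do python3 -m creep '{"delta_pos":[[0,0,0],[0,0,0],[0,0,0],[0,0,0],[0,0,0]],"turn":[0,0,0,0,0]}'|grep -E "time|ee_p|force"; done
```

```text
time_s: 13.2
ee_pos: [0.5156, -0.2436, 0.0182]
tcp_rot: [0.0, 0.066, 0.998, 0.0]
contact_force: [-4.6, 2.5, 14.7]
opening: 0.007
time_s: 13.7
ee_pos: [0.5157, -0.2435, 0.0182]
contact_force: [-5.0, 2.4, 12.7]
time_s: 14.2
ee_pos: [0.5156, -0.2436, 0.0182]
contact_force: [-5.3, 3.4, 14.1]
time_s: 14.7
ee_pos: [0.5156, -0.2436, 0.0182]
contact_force: [-4.8, 2.1, 13.8]
time_s: 15.2
ee_pos: [0.5156, -0.2436, 0.0182]
contact_force: [-5.3, 3.4, 13.7]
```

```bash
python3 -m creep '{"delta_pos":[[0,0,0],[0,0,0],[0,0,0],[0,0,-4],[0,0,-8]],"turn":[0,0,0,0,0]}'
python3 -m creep '{"delta_pos":[[0,0,-20],[0,0,-40],[0,0,-45],[-10,22,-45],[-15,22,-40]],"turn":[0,0,0,0,0]}'
python3 -m creep '{"delta_pos":[[-20,22,-20],[0,0,0],[0,0,0]],"turn":[0,0,0]}'
python3 - <<'E'
from rig import manip, optics,nets
import cv2
im=optics.snapshot('wrist'); cv2.imwrite("pics/m_wrist.png",im[:,:,::-1])
for n in ['scene','side']:
    im=optics.snapshot(n); cv2.imwrite(f"pics/m_{n}.png",im[:,:,::-1])
print(manip.read_state()['time_s'],manip.read_state()['ee_pos'])
from h import crop
crop('pics/m_wrist.png','pics/m_c.png',190,100,390,240,4)
E
```

```text
time_s: 15.7
ee_pos: [0.5153, -0.2434, 0.0292]
tcp_rot: [-0.0, 0.066, 0.998, 0.0]
contact_force: [-0.3, -0.4, -0.3]
opening: 0.006
time_s: 16.2
ee_pos: [0.5454, -0.2042, 0.2212]
tcp_rot: [0.001, 0.068, 0.998, 0.0]
contact_force: [0.8, 0.8, 0.5]
opening: 0.009
time_s: 16.5
ee_pos: [0.5688, -0.1843, 0.2385]
tcp_rot: [0.0, 0.066, 0.998, -0.0]
contact_force: [-0.5, -0.0, -1.0]
opening: 0.007
16.65 [ 0.56750065 -0.18543266  0.23770638]
```

View pics/m_c.png

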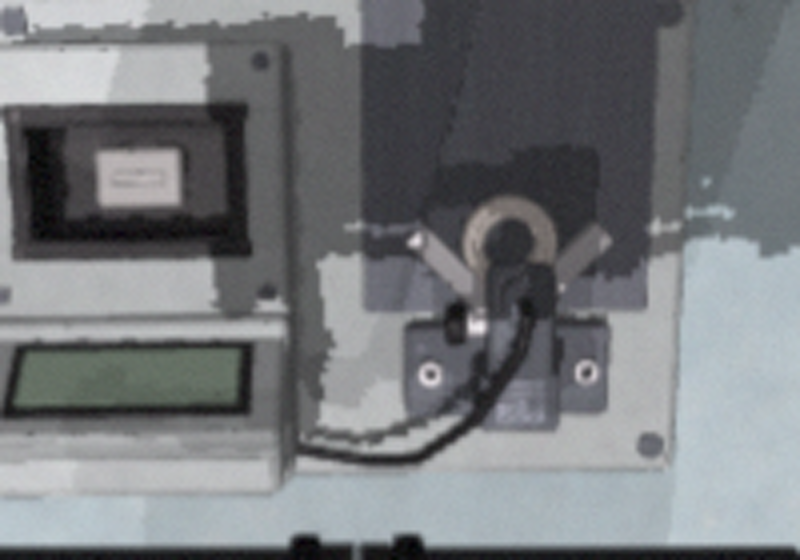

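View pics/m_side.png

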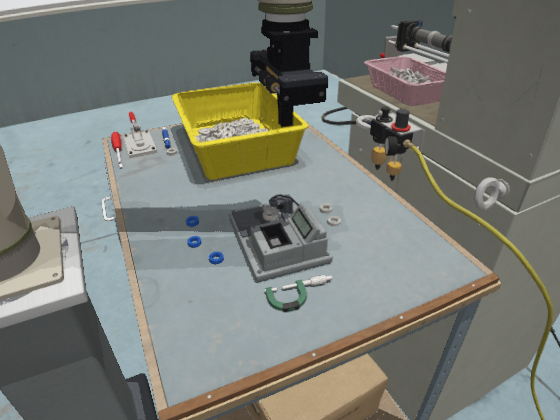

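```bash
python3 - <<'E'
from h import *
im=cv2.imread('pics/m_wrist.png')[140:182,286:348]
cv2.imwrite('pics/m2.png',cv2.resize(cv2.convertScaleAbs(im,alpha=1.8,beta=10),None,fx=12,fy=12,interpolation=cv2.INTER_CUBIC))
im=cv2.imread('pics/m_side.png')[195:235,255:315]
cv2.imwrite('pics/m3.png',cv2.resize(im,None,fx=12,fy=12,interpolation=cv2.INTER_CUBIC))
E
```

```text
(no output)
```

View pics/m2.png

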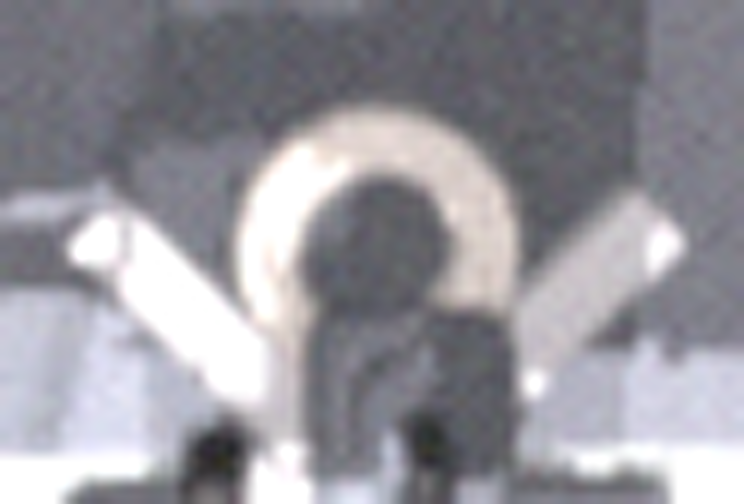

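View pics/m3.png

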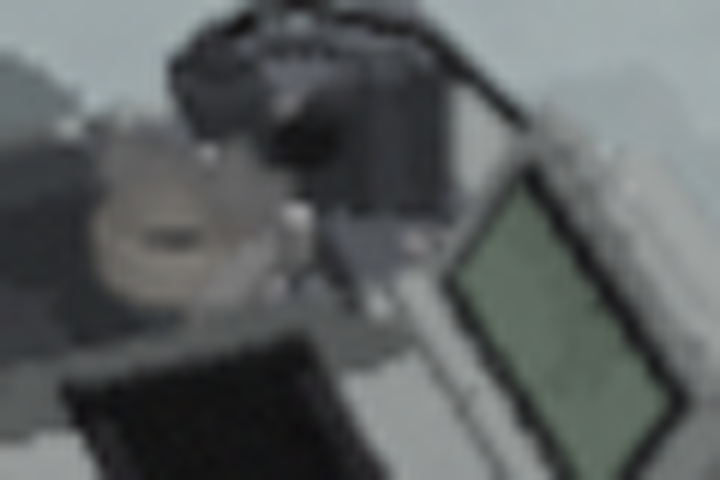

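```bash
python3 - <<'E'
from h import *
a=[]
for f in ('a','j','m'):
    im=cv2.imread(f'pics/{f}_scene.png')[205:250,240:280]; a.append(cv2.resize(cv2.convertScaleAbs(im,alpha=1.7,beta=10),(265,298),interpolation=cv2.INTER_CUBIC))
b=[]
for f in ('a','j','m'):
    im=cv2.imread(f'pics/{f}_side.png')[190:235,250:290]; b.append(cv2.resize(cv2.convertScaleAbs(im,alpha=1.7,beta=10),(265,298),interpolation=cv2.INTER_CUBIC))
cv2.imwrite('pics/n.png',np.vstack([np.hstack(a),np.hstack(b)]))
E
```

```text
(no output)
```

View pics/n.png

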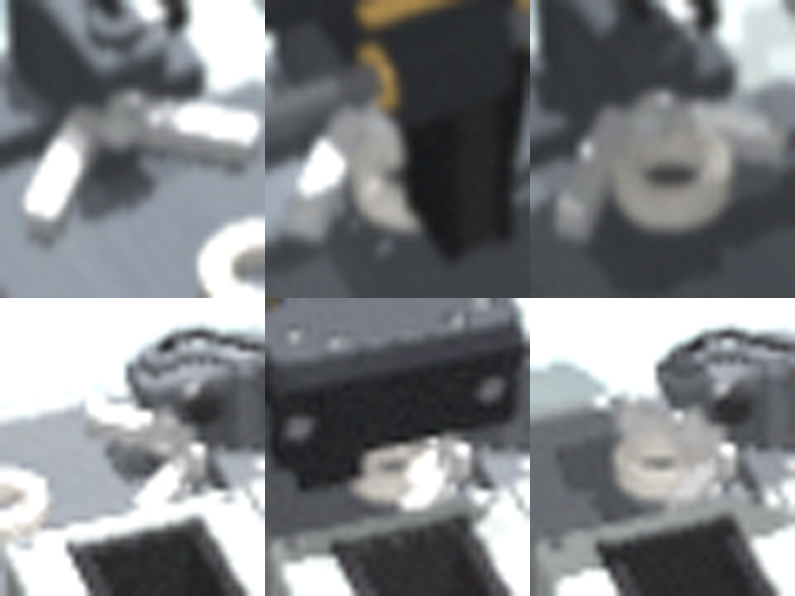

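```bash
python3 - <<'E'
from fw import *
from rig import optics
Kc=json.load(open('k_cal.json')); Kc={k:np.array(v) if k!='k1' else v for k,v in Kc.items()}
M=optics.get_calibration('wrist')
n=390; sc=.065/n
outs=[]
xs=-.034+np.arange(n)*sc; ys=.052-.0325+np.arange(n)*sc
X,Y=np.meshgrid(xs,ys,indexing='ij')  # rows: gauge x, cols gauge y
P=np.c_[X.ravel(),Y.ravel()]@Rt+p[:2]; P=np.c_[P,np.full(len(P),.034)]
for f,C in (('b',W),('k',Kc),('m',M)):
    uv=proj(C,P).astype(np.float32); im=cv2.imread(f'pics/{f}_wrist.png')
    r=cv2.remap(im,uv[:,0].reshape(n,n),uv[:,1].reshape(n,n),cv2.INTER_CUBIC)
    r=cv2.convertScaleAbs(r,alpha=1.8,beta=10); cv2.imwrite(f'pics/r_{f}.png',r); outs.append(r)
cv2.imwrite('pics/r.png',np.hstack(outs[1:]))
E
```

```text
(no output)
```

View pics/r.png

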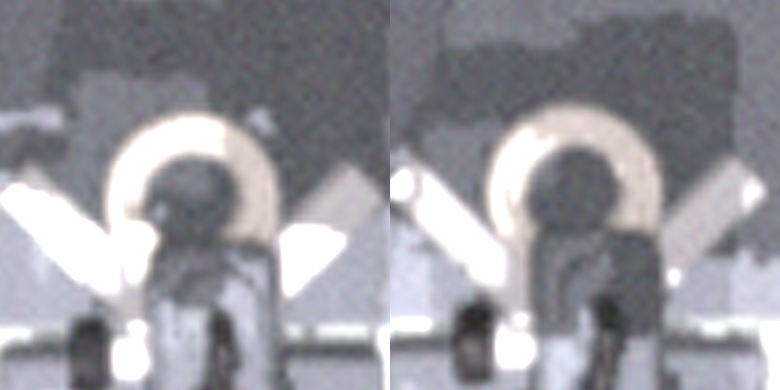

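View pics/r_b.png

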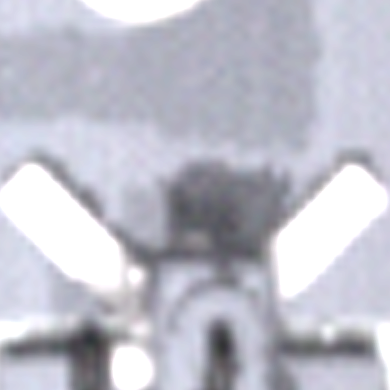

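```bash
python3 - <<'E'
from rig import manip, close_job
s=manip.read_state(); print(s['time_s'],s['contact_force']); print(close_job())
E
```

```text
16.65 [-0.56290346 -0.1358218  -0.09934371]
the job is handed in; nothing more can be done
None
```

I slid the master ring into the V-stop with closed fingertips and then held the zero key down for about 3 s. After letting it go I drew the arm clear and handed the job in at 16.65 s.

**Ring:** The push ended at a hard stop at about 12 N, and I backed off before going to the key. Viewed straight down, the ring is centred in the V. Its distance to the jaw faces matches its radius to about 0.25 mm on average, but single readings ran from 0.7 mm inside the face to 0.8 mm off it. So contact with both faces is confirmed only to within about 1 mm. Ring, spare rings and micrometer lie flat, the last two where they were.

**Key:** It started to give at about 1.5 N and bottomed after about 5 mm at about 4 N. It then held steady at about 14 N, after a short peak of 22 N. The last picture shows it sprung back.

**Checks that disagreed:**
- **Fingertip height:** the pictures put the fingertips about 20 mm higher than the reported TCP, and a descent past anvil height without contact confirmed it. Because of this my first push passed just above the ring without moving it. I corrected for it from then on.
- **Ring position:** from the finger position at the hard stop, the ring's centre came out about 2.5 mm further in than the pictures show. I put that down to fingertip shape and bending. A small spring-back after the push can't be ruled out.
- **Probe:** I couldn't see its lift in the pictures, so I didn't check it.

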